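# Free the stuck piston from its cylinder barrel

## Task

Two finned cylinder barrels stand on the bench, each with a piston stuck in it upside down. Take the bright bare-aluminium piston by the skirt rim that stands out of its barrel, work it loose with a twist of about 30 degrees before it leaves the bore, pull it up and out, and set it down gently in the blue dish, still open end up. Leave the dark piston in its barrel, and let go at the end.

Things in the scene. Friction and masses are not known exactly. Their poses are not given: they have to be found in the camera images.
- piston: Bright aluminium piston: round cup, 56 mm diameter, 70 mm tall, crown down, open skirt up (wall 4 mm, hollow 40 mm deep), about 0.22 kg. Origin: centre of its underside, z up to the rim. At the start 36 mm are in the barrel, 34 mm stand out. Sprung shoes in the bore bind it: straight pull about 8 to 18 N, twist under 0.5 N m either way; loose once 20 mm up. Pin-hole marks on its +y and -y sides.
- dark_piston: Black-coated piston of the same size, stuck in the other barrel in the same way; to be left there. Origin: centre of its crown face underneath, z up.
- barrel: Dark cast-iron barrel with cooling fins, 104 mm across, holding the bright piston; on a wooden block 116 mm square, 14 mm thick, fixed to the bench. Origin: centre of the block's underside, z up along the bore, x and y along the block's sides. Flat top at z = 64 mm; bore 59 mm wide, its floor at z = 28 mm. The other barrel (not listed) is alike.
- dish: Round blue open dish fixed to the bench, 140 mm outer and about 132 mm inner diameter at its rim, about 124 mm across the inner floor, 18 mm high, floor 5 mm thick. Origin: centre of its underside, z up. A red dish of the same shape stands nearby and is not used.

How it is judged:
By the outcome, as a careful person would: the job done as asked, in the order asked, and still so for the second after the job is handed in, with the robot touching nothing.
It also fails if it takes over 48 s, if anything falls off the work surface, if the arm or the gripper's body presses on something with over 40 N, if the wrist force passes 120 N, or if a joint passes its speed limit or range.

## Robot

A 7-joint arm with a two-finger parallel gripper is mounted at the origin on the work surface. World frame = base frame: x ahead of the robot, y to its left, z up, the work surface at z = 0. Lengths are in m, angles in rad, forces in N, time in s.
With the tool pointing down it reaches from about 0.425 to 0.875 m from the base axis. Payload 4.7 kg.
Tool frame: the origin (TCP) lies midway between the tips of the shut fingers; the grasp point (between the pads) lies 19 mm behind it; x points along the fingers, y is the direction in which the jaws open and shut, and the axes are right-handed (so a half turn about x gives the same grasp; the last joint's range is limited). The gripper opens to 87 mm and grips with 3 to 60 N. Pads are 19 mm wide; open, the fingers measure 117 mm over their backs; the gripper's body (75 mm by 190 mm) begins 51 mm behind the grasp point.
Start: joints at [1.189, 0.321, -0.07, 1.45, 0.023, 1.371, -0.057], TCP at [0.251, -0.6, 0.223] pointing down, gripper open.
Joint ranges: [-2.86, 2.86], [-0.3, 2.09], [-1.38, 1.24], [0.06, 2.45], [-1.56, 4.7], [0.09, 2.05], [-2.69, 2.69]. Speed limits (rad/s): [2.57, 2.57, 3.14, 3.14, 3.14, 3.14, 3.14].

## Interface

Orientations are given as a rotation vector (axis times angle).
In Python, from bench import ctrl gives the robot as it stands. The module is installed in compiled form; this text tells all that it offers.
- The arm moves only by the shell command python3 -m jog 'ROWS' [FORCE]. ROWS is JSON, a list of rows, each an object with "rot": the turn, a rotation vector about the tool's x, y, z in units of 5 degrees (1.0 is 5 degrees), a list of three; "travel": the shift along the tool's x, y, z in units of 0.3 m (1.0 is 0.3 m), a list of three; "jaw": the closure, from -1 (fully open) to 1 (shut), so that 0 is half open. In form: [{"rot": [ax, ay, az], "travel": [tx, ty, tz], "jaw": jaw}, ...]. A call has 1 to 8 rows; each row shifts and turns the commanded pose from where the row before left it, along the tool's axes as they then stand; what a row does not reach is not made up. A row lasts 1/10 s, in which the tool goes at most 50 mm and 8.59 degrees, less where a joint would pass 70% of its speed; a pose out of reach is approached as far as the arm can. A call with a number of a shift or a turn outside -1 to 1 is refused whole. A call with a gripper value outside its range is refused whole. The fingers move at their own pace and stop on an object; FORCE is the grip in N (left out, the last holds). Time passes only in rows, so rows that do not move let the fingers close. It gives the time, the measured TCP pose, the force and the opening at its end, in the units of the state.
- ctrl.get_state(): the state, without advancing time (a new reading comes with each control period).
- ctrl.get_image(name): name is "scene" or "top"; returns the picture (480x640x3 uint8, red, green, blue); there is no depth.
- ctrl.camera_model(name): a dict with "mtx" (3x3 intrinsics, pixels), "k1" (the pictures are not rectified: a ray, as slopes to the right and down, at radius r is drawn at 1 + k1 r^2 times it, then the intrinsics apply), "extrinsics" (4x4, takes a point from world to camera coordinates). Camera axes: x right, y up, looking along -z (the intrinsics and any distortion apply to the point x, -y, -z); pixel columns grow to the right and rows downward; lengths in m; the calibration is good to about 2 mm. A picture is of the moment at which its call begins. camera_model takes no time and is no camera call.
- ctrl.close_job(): hands the job in, once; it reports no verdict.
The state is a dict: "time": time; "joint_positions": joint angles; "qd": joint speeds; "joint_torque": joint torques, N m; "position": TCP position; "tool_rot": TCP orientation; "ft_force": force on the tool from outside, world axes, zero at the start; "torque": the same for the moment, N m; "grip_width": opening from 0.0 (shut) to 1.0 (fully open).
Only numpy, scipy, OpenCV 4.12 (cv2) and the standard library are available. Lean on these libraries where they do the work, as an engineer would, in place of code of your own. Each camera call takes 0.05 s, during which the arm holds its last target.

## Working session

There is one attempt and no reset: what is moved stays moved. The work goes in short steps, Python scripts to look and compute and a shell command to move; the robot and the scene stay as the last step left them, time stands still between calls to the robot, and variables do not carry over. Pictures are saved under pics/ and viewed, and the job is handed in when it is done.

```bash
mkdir -p pics; python3 - <<'E'
from bench import ctrl
import cv2
s=ctrl.get_state(); print(s)
for n in("scene","top"):
    im=ctrl.get_image(n); cv2.imwrite(f"pics/{n}0.png",im[:,:,::-1])
    print(n,ctrl.camera_model(n))
E
```

```text
{'time': 0.0, 'joint_positions': array([ 1.18906818,  0.32180955, -0.07011426,  1.4516971 ,  0.02259415,
        1.37078073, -0.0569001 ]), 'qd': array([-0.00028371,  0.00012665, -0.00028446, -0.00019706,  0.00073281,
       -0.00051325,  0.00034284]), 'joint_torque': array([ 3.55221414e-05, -4.91278875e+01, -4.03852919e-01, -3.12528098e+01,
       -6.38312730e-02,  4.37935092e-02,  1.87374853e-04]), 'position': array([ 0.25037911, -0.5992356 ,  0.22145938]), 'tool_rot': array([ 2.00436633,  0.40400133, -2.00530063]), 'ft_force': array([-0.14042858,  0.17394343, -0.02585586]), 'torque': array([-0.0220839 ,  0.00196713,  0.02951017]), 'grip_width': 1.0003542320120824}
scene {'mtx': array([[460.7628213 ,   0.        , 330.03726996],
       [  0.        , 460.7628213 , 233.05101517],
       [  0.        ,   0.        ,   1.        ]]), 'k1': -0.1087082866697107, 'extrinsics': array([[-0.69464222,  0.71930296,  0.00868483,  0.40523731],
       [-0.41141896, -0.40715947,  0.8154481 ,  0.18954113],
       [ 0.59009035,  0.56287158,  0.57876504, -1.26164849],
       [ 0.        ,  0.        ,  0.        ,  1.        ]])}
top {'mtx': array([[594.64934153,   0.        , 322.46576705],
       [  0.        , 594.64934153, 225.6361616 ],
       [  0.        ,   0.        ,   1.        ]]), 'k1': -0.17097617776828508, 'extrinsics': array([[-1.76123854e-03, -9.99939870e-01,  1.08238154e-02,
        -6.02012038e-03],
       [ 9.85741566e-01,  8.51627548e-05,  1.68266328e-01,
        -5.37169108e-01],
       [-1.68257132e-01,  1.09658419e-02,  9.85682143e-01,
        -1.15185779e+00],
       [ 0.00000000e+00,  0.00000000e+00,  0.00000000e+00,
         1.00000000e+00]])}
```

View pics/top0.png

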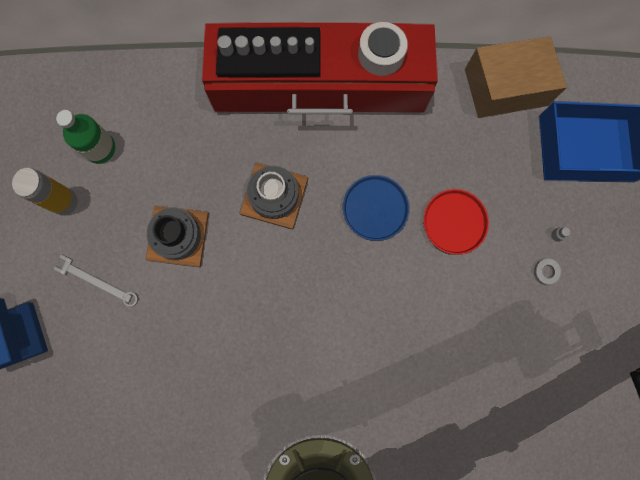

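View pics/scene0.png

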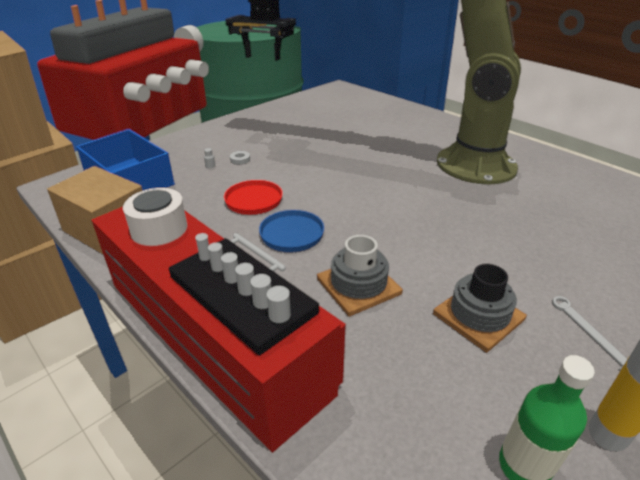

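Top view: bright piston about (271,186), dark one about (172,232), blue dish about (376,208) and red dish (456,221). The scene view agrees: bright at (360,250), blue dish at (291,230).

```bash
cat > h.py <<'E'
import numpy as np, cv2
from bench import ctrl
from scipy.spatial.transform import Rotation as R
def ray(n,uv):
    m=ctrl.camera_model(n);K=m["mtx"];E=m["extrinsics"]
    p=cv2.undistortPoints(np.array(uv,float).reshape(-1,1,2),K,np.array([m["k1"],0,0,0,0.])).reshape(-1,2)
    d=np.c_[p[:,0],-p[:,1],-np.ones(len(p))]@E[:3,:3]
    c=-E[:3,:3].T@E[:3,3]
    return c,d
def onz(n,uv,z):
    c,d=ray(n,uv); t=(z-c[2])/d[:,2]; return c+t[:,None]*d
def proj(n,P):
    m=ctrl.camera_model(n);K=m["mtx"];E=m["extrinsics"]
    q=np.atleast_2d(P)@E[:3,:3].T+E[:3,3]; x=q[:,0]/-q[:,2];y=-q[:,1]/-q[:,2]; f=1+m["k1"]*(x*x+y*y)
    return np.c_[K[0,0]*x*f+K[0,2],K[1,1]*y*f+K[1,2]]
def circ(P):
    A=np.c_[2*P[:,:2],np.ones(len(P))]; s=np.linalg.lstsq(A,(P[:,:2]**2).sum(1),rcond=None)[0]
    return s[:2],np.sqrt(s[2]+s[0]**2+s[1]**2)
E
python3 - <<'E'
from h import *
for n in("top","scene"):
    im=cv2.imread(f"pics/{n}0.png"); hsv=cv2.cvtColor(im,cv2.COLOR_BGR2HSV)
    # blue dish
    m=cv2.inRange(hsv,(100,90,50),(125,255,255))
    cs,_=cv2.findContours(m,0,cv2.CHAIN_APPROX_NONE)
    x0=(376,208) if n=="top" else (291,230)
    c=[c for c in cs if cv2.pointPolygonTest(c,x0,False)>=0][0][:,0]
    print(n,"dish",circ(onz(n,cv2.convexHull(c)[:,0],0.018)),cv2.boundingRect(c))
    m=cv2.inRange(hsv,(8,90,60),(22,255,255))
    cs,_=cv2.findContours(m,0,cv2.CHAIN_APPROX_NONE)
    x0=(274,195) if n=="top" else (360,280)
    for c in cs:
        M=cv2.minAreaRect(c)
        if M[1][0]*M[1][1]>1500 and np.hypot(M[0][0]-x0[0],M[0][1]-x0[1])<40:
            b=cv2.approxPolyDP(cv2.convexHull(c),6,True)[:,0]; P=onz(n,b,.014); print("block",b.tolist(),P.round(4).tolist(),P.mean(0)); 
    x0=(271,186) if n=="top" else (361,248)
    m=cv2.inRange(hsv,(0,0,140),(180,50,255)); w=np.zeros_like(m); cv2.circle(w,x0,28,255,-1); m&=w
    cs,_=cv2.findContours(m,0,cv2.CHAIN_APPROX_NONE); c=max(cs,key=cv2.contourArea)[:,0]
    h=cv2.convexHull(c)[:,0]; print("piston",cv2.boundingRect(c)); P=onz(n,h,.098); print(circ(P))
    u,v=x0; cr=im[v-55:v+65,u-60:u+60]; cv2.imwrite(f"pics/{n}_crop.png",cv2.resize(cr,None,fx=5,fy=5,interpolation=cv2.INTER_CUBIC))
E
```

```text
top dish (array([ 0.58100442, -0.11719985]), np.float64(0.06896400553190675)) (343, 175, 66, 66)
block [[307, 177], [292, 228], [240, 213], [246, 192], [291, 172]] [[0.6461, 0.0255, 0.014], [0.5376, 0.0561, 0.014], [0.5692, 0.1646, 0.014], [0.6139, 0.153, 0.014], [0.6569, 0.0591, 0.014]] [0.60474825 0.09166117 0.014     ]
piston (257, 172, 28, 27)
(array([0.60853885, 0.09563635]), np.float64(0.027151120197696242))
scene dish (array([ 0.58594869, -0.11085815]), np.float64(0.07220845126706206)) (259, 210, 65, 42)
block [[317, 274], [388, 276], [401, 293], [348, 315]] [[0.6467, 0.0273, 0.014], [0.5583, 0.1253, 0.014], [0.5787, 0.1708, 0.014], [0.6847, 0.1396, 0.014]] [0.61710089 0.11574304 0.014     ]
piston (333, 220, 57, 39)
(array([0.59621437, 0.08819157]), np.float64(0.054149847252765095))
```

```bash
python3 -c "
import cv2,numpy as np
a=cv2.imread('pics/top_crop.png');b=cv2.imread('pics/scene_crop.png')
cv2.imwrite('pics/crops.png',cv2.resize(np.hstack([a,b]),(800,400)))"
```

```text
(no output)
```

View pics/crops.png

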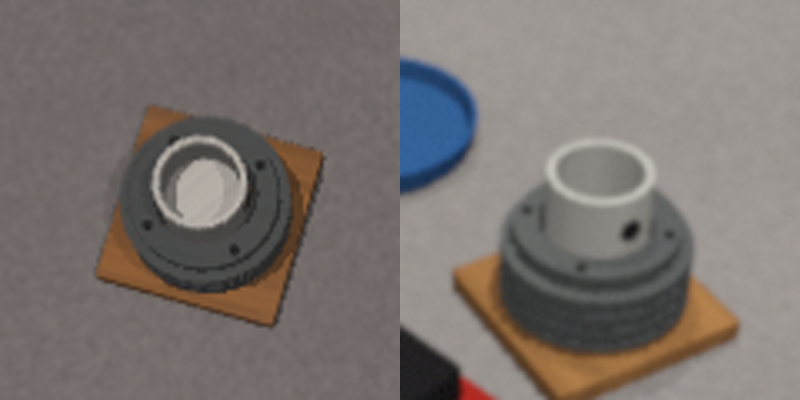

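```bash
python3 - <<'E'
from h import *
print(proj("scene",[[.6085,.0956,.098],[.6085,.0956,.064],[.582,-.116,.018]]).round(1))
P=onz("scene",[[361,244.6],[351,196+16]],.098);print(P)
print("toolbox near top edge / front bottom",onz("top",[[205,83],[435,83]],.08).round(3),onz("top",[[205,110],[435,112]],0).round(3))
c1,d1=ray("top",[[271,186]]);c2,d2=ray("scene",[[361,244.6]])
A=np.c_[d1[0],-d2[0]];t=np.linalg.lstsq(A,c2-c1,rcond=None)[0];print(c1+t[0]*d1[0],c2+t[1]*d2[0])
print("red", onz("top",[[456,221]],.018))
s=ctrl.get_state();print(s["time"],R.from_rotvec(s["tool_rot"]).as_matrix().round(3))
E
```

```text
[[360.4 244.6]
 [359.5 260. ]
 [291.1 227.4]]
[[0.6077906  0.09642674 0.098     ]
 [0.54273507 0.01501501 0.098     ]]
toolbox near top edge / front bottom [[ 0.831  0.237  0.08 ]
 [ 0.832 -0.241  0.08 ]] [[ 0.802  0.25   0.   ]
 [ 0.798 -0.254  0.   ]]
[0.60687807 0.0943639  0.09663129] [0.60627524 0.09520691 0.09655199]
red [[ 0.55170633 -0.28548765  0.018     ]]
0.1 [[-0.001  0.386 -0.923]
 [ 0.002 -0.923 -0.386]
 [-1.    -0.002  0.   ]]
```

Both views agree: bright rim centre is about (0.608, 0.096, 0.098) and the blue dish about (0.582, -0.116). Moving across at the current height.

```bash
python3 -m jog '[{"rot":[0,0,0],"travel":[0,-0.084,-0.1],"jaw":-1},{"rot":[0,0,0],"travel":[0,-0.084,-0.1],"jaw":-1},{"rot":[0,0,0],"travel":[0,-0.084,-0.1],"jaw":-1},{"rot":[0,0,0],"travel":[0,-0.084,-0.1],"jaw":-1},{"rot":[0,0,0],"travel":[0,-0.084,-0.1],"jaw":-1},{"rot":[0,0,0],"travel":[0,-0.084,-0.1],"jaw":-1},{"rot":[0,0,0],"travel":[0,-0.084,-0.1],"jaw":-1},{"rot":[0,0,0],"travel":[0,-0.084,-0.1],"jaw":-1}]' 40
```

```text
time: 0.9
position: [0.3946, -0.3196, 0.2222]
tool_rot: [2.004, 0.402, -2.005]
ft_force: [0.8, -0.1, 0.7]
grip_width: 0.999
```

```bash
python3 -m jog '[{"rot":[0,0,0],"travel":[0,-0.084,-0.1],"jaw":-1},{"rot":[0,0,0],"travel":[0,-0.084,-0.1],"jaw":-1},{"rot":[0,0,0],"travel":[0,-0.084,-0.1],"jaw":-1},{"rot":[0,0,0],"travel":[0,-0.084,-0.1],"jaw":-1},{"rot":[0,0,0],"travel":[0,-0.084,-0.1],"jaw":-1},{"rot":[0,0,0],"travel":[0,-0.084,-0.1],"jaw":-1},{"rot":[0,0,0],"travel":[0,-0.084,-0.1],"jaw":-1},{"rot":[0,0,0],"travel":[0,-0.084,-0.1],"jaw":-1}]'
python3 -m jog '[{"rot":[0,0,0],"travel":[0,-0.084,-0.1],"jaw":-1},{"rot":[0,0,0],"travel":[0,-0.084,-0.1],"jaw":-1},{"rot":[0,0,0],"travel":[0,-0.084,-0.1],"jaw":-1},{"rot":[0,0,0],"travel":[0,-0.084,-0.1],"jaw":-1},{"rot":[0,0,0],"travel":[0,0,0],"jaw":-1},{"rot":[0,0,0],"travel":[0,0,0],"jaw":-1}]'
cat > d.py <<'E'
from h import *
import sys
g=np.array([float(a) for a in sys.argv[1:4]]); s=ctrl.get_state(); M=R.from_rotvec(s["tool_rot"]).as_matrix()
print("t",s["time"],"pos",s["position"].round(4),"units",(M.T@(g-s["position"])/.3).round(4),"q",s["joint_positions"].round(2),"F",s["ft_force"].round(1),"x",M[:,0].round(3),"y",M[:,1].round(3),"w",s["grip_width"],"T",s["torque"].round(2))
E
python3 d.py .608 .096 .070
```

```text
time: 1.7
position: [0.5382, -0.0413, 0.2223]
tool_rot: [2.004, 0.401, -2.005]
ft_force: [0.4, 0.1, -0.1]
grip_width: 0.997
time: 2.3
position: [0.6095, 0.0977, 0.2217]
tool_rot: [2.001, 0.405, -2.005]
ft_force: [0.6, -0.8, -0.3]
grip_width: 1.005
t 2.3 pos [0.6095 0.0977 0.2217] units [0.5057 0.0036 0.0059] q [ 0.33  0.32 -0.66  1.52  0.2   1.37 -1.52] F [ 0.6 -0.8 -0.3] x [-0.002  0.    -1.   ] y [ 0.388 -0.922 -0.001] w 1.0049131616592877 T [-0.06 -0.03 -0.01]
```

```bash
python3 -m jog '[{"rot":[0,0,0],"travel":[0.08,0.002,0.003],"jaw":-1},{"rot":[0,0,0],"travel":[0.1,0.002,0.003],"jaw":-1},{"rot":[0,0,0],"travel":[0.1,0,0],"jaw":-1},{"rot":[0,0,0],"travel":[0.06,0,0],"jaw":-1},{"rot":[0,0,0],"travel":[0,0,0],"jaw":-1}]'
python3 d.py .608 .096 .070
python3 -c "
from h import *
cv2.imwrite('pics/s1.png',cv2.resize(ctrl.get_image('scene')[160:340,260:460,::-1],None,fx=3,fy=3))"
```

```text
time: 2.8
position: [0.6062, 0.0918, 0.1173]
tool_rot: [1.999, 0.399, -2.012]
ft_force: [-0.2, -0.2, -0.2]
grip_width: 1.002
t 2.8 pos [0.6062 0.0918 0.1173] units [ 0.1577 -0.0105 -0.0118] q [ 0.32  0.39 -0.64  1.65  0.25  1.19 -1.55] F [-0.2 -0.2 -0.2] x [-0.006 -0.002 -1.   ] y [ 0.383 -0.924 -0.   ] w 1.0020236965347629 T [-0.05 -0.01 -0.02]
```

View pics/s1.png

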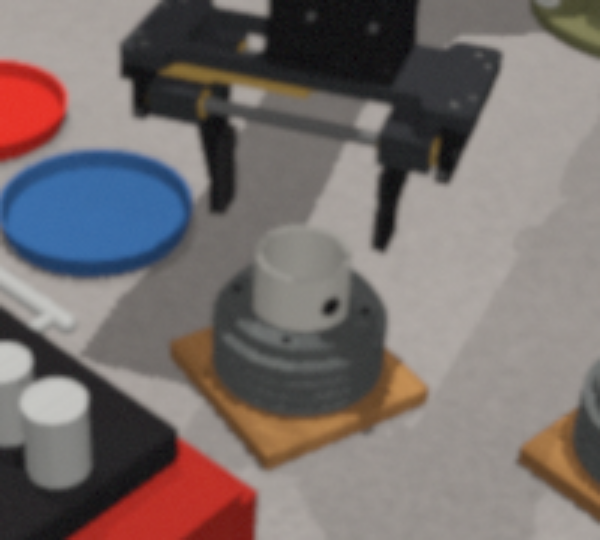

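The fingers straddle the bright piston: tips at about (220,205) and (385,245) in the crop, rim centre (303,250). They are a little off by the state reading, so I settle and re-read.

```bash
python3 -m jog '[{"rot":[0,0,0],"travel":[0,0,0],"jaw":-1},{"rot":[0,0,0],"travel":[0,0,0],"jaw":-1}]'
python3 d.py .608 .096 .070
```

```text
time: 3.05
position: [0.6097, 0.0945, 0.1223]
tool_rot: [2.007, 0.4, -2.002]
ft_force: [0.4, -0.8, -0.7]
grip_width: 1.0
t 3.05 pos [0.6097 0.0945 0.1223] units [ 0.1742 -0.007   0.0037] q [ 0.32  0.39 -0.64  1.64  0.25  1.19 -1.55] F [ 0.4 -0.8 -0.7] x [ 0.003 -0.    -1.   ] y [ 0.385 -0.923  0.001] w 0.9999535690043927 T [ 0.   -0.    0.05]
```

```bash
python3 -m jog '[{"rot":[0,0,0],"travel":[0.05,-0.003,0.002],"jaw":-1},{"rot":[0,0,0],"travel":[0.05,0,0],"jaw":-1},{"rot":[0,0,0],"travel":[0.05,0,0],"jaw":-1},{"rot":[0,0,0],"travel":[0.02,0,0],"jaw":-1},{"rot":[0,0,0],"travel":[0,0,0],"jaw":-1}]'
python3 d.py .608 .096 .070
python3 -m jog '[{"rot":[0,0,0],"travel":[0,0,0],"jaw":-1}]'
```

```text
time: 3.55
position: [0.6065, 0.0952, 0.0675]
tool_rot: [2.001, 0.403, -2.008]
ft_force: [-0.4, 0.3, -0.5]
grip_width: 1.0
t 3.55 pos [0.6065 0.0952 0.0675] units [-0.0084 -0.0006 -0.0057] q [ 0.3   0.44 -0.62  1.7   0.28  1.1  -1.58] F [-0.4  0.3 -0.5] x [-0.003 -0.    -1.   ] y [ 0.386 -0.923 -0.001] w 0.9997315636246823 T [-0.01  0.06 -0.03]
time: 3.65
position: [0.6079, 0.0956, 0.0694]
tool_rot: [2.004, 0.402, -2.004]
ft_force: [0.7, 0.1, -0.2]
grip_width: 1.001
```

```bash
python3 -m jog '[{"rot":[0,0,0],"travel":[0,0,0],"jaw":1},{"rot":[0,0,0],"travel":[0,0,0],"jaw":1},{"rot":[0,0,0],"travel":[0,0,0],"jaw":1},{"rot":[0,0,0],"travel":[0,0,0],"jaw":1},{"rot":[0,0,0],"travel":[0,0,0],"jaw":1},{"rot":[0,0,0],"travel":[0,0,0],"jaw":1},{"rot":[0,0,0],"travel":[0,0,0],"jaw":1},{"rot":[0,0,0],"travel":[0,0,0],"jaw":1}]' 40
python3 d.py .608 .096 .070
python3 -c "
from h import *
cv2.imwrite('pics/s2.png',cv2.resize(ctrl.get_image('scene')[160:340,260:460,::-1],None,fx=3,fy=3))"
```

```text
time: 4.45
position: [0.6078, 0.0956, 0.0697]
tool_rot: [2.004, 0.402, -2.004]
ft_force: [-0.6, 0.4, 2.6]
grip_width: 0.644
t 4.45 pos [0.6078 0.0956 0.0697] units [-0.001  -0.0008 -0.0012] q [ 0.3   0.44 -0.62  1.69  0.28  1.1  -1.58] F [-0.6  0.4  2.6] x [ 0.  0. -1.] y [ 0.386 -0.923 -0.   ] w 0.6436693448471488 T [0.19 0.16 0.05]
```

View pics/s2.png

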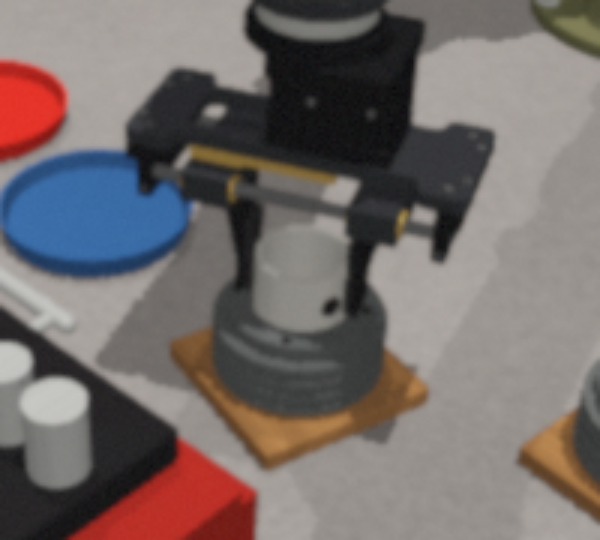

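Both fingers are on the skirt (opening 0.644 = 56 mm), hole mark at about (332,305) in the crop. Now the twist.

```bash
python3 -m jog '[{"rot":[0.4,0,0],"travel":[0,0,0],"jaw":1},{"rot":[0.8,0,0],"travel":[0,0,0],"jaw":1},{"rot":[0.8,0,0],"travel":[0,0,0],"jaw":1}]'
python3 d.py .608 .096 .070
python3 -m jog '[{"rot":[0.8,0,0],"travel":[0,0,0],"jaw":1},{"rot":[0.8,0,0],"travel":[0,0,0],"jaw":1},{"rot":[0.8,0,0],"travel":[0,0,0],"jaw":1},{"rot":[0.8,0,0],"travel":[0,0,0],"jaw":1},{"rot":[0.8,0,0],"travel":[0,0,0],"jaw":1},{"rot":[0.2,0,0],"travel":[0,0,0],"jaw":1},{"rot":[0,0,0],"travel":[0,0,0],"jaw":1}]'
python3 d.py .608 .096 .070
python3 -c "
from h import *
cv2.imwrite('pics/s3.png',cv2.resize(ctrl.get_image('scene')[160:340,260:460,::-1],None,fx=3,fy=3))"
```

```text
time: 4.8
position: [0.6079, 0.0956, 0.0698]
tool_rot: [2.105, 0.233, -2.104]
ft_force: [0.3, 0.6, 1.5]
grip_width: 0.642
t 4.8 pos [0.6079 0.0956 0.0698] units [-0.0008 -0.0013 -0.0005] q [ 0.28  0.43 -0.59  1.7   0.26  1.1  -1.74] F [0.3 0.6 1.5] x [ 0.001 -0.    -1.   ] y [ 0.219 -0.976  0.   ] w 0.6420896050258921 T [0.07 0.2  0.72]
time: 5.5
position: [0.6077, 0.0955, 0.0697]
tool_rot: [-2.147, 0.155, 2.147]
ft_force: [-0.4, 0.6, 2.6]
grip_width: 0.643
t 5.5 pos [0.6077 0.0955 0.0697] units [-0.001  -0.0017 -0.0007] q [ 0.23  0.42 -0.53  1.7   0.23  1.09 -2.08] F [-0.4  0.6  2.6] x [ 0. -0. -1.] y [-0.143 -0.99   0.   ] w 0.6431199148322466 T [0.13 0.3  0.36]
```

View pics/s3.png

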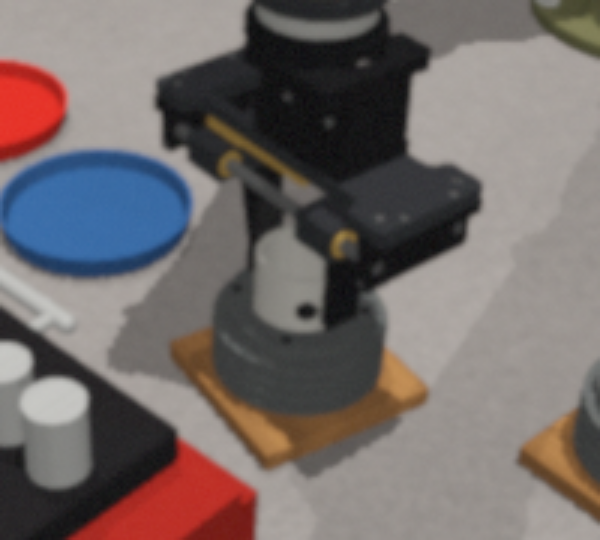

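The hole mark moved to (307,311), which is about 31–33° of piston turn with no slip. Pull up.

```bash
python3 -m jog '[{"rot":[0,0,0],"travel":[-0.01,0,0],"jaw":1},{"rot":[0,0,0],"travel":[-0.02,0,0],"jaw":1},{"rot":[0,0,0],"travel":[-0.02,0,0],"jaw":1},{"rot":[0,0,0],"travel":[-0.02,0,0],"jaw":1},{"rot":[0,0,0],"travel":[0,0,0],"jaw":1}]'
python3 d.py .608 .096 .150
python3 -c "
from h import *
cv2.imwrite('pics/s4.png',cv2.resize(ctrl.get_image('scene')[160:340,260:460,::-1],None,fx=3,fy=3))"
```

```text
time: 6.05
position: [0.6072, 0.0951, 0.0893]
tool_rot: [-2.144, 0.157, 2.148]
ft_force: [0.2, -0.1, -2.4]
grip_width: 0.641
t 6.05 pos [0.6072 0.0951 0.0893] units [-0.2024 -0.0034 -0.0017] q [ 0.23  0.4  -0.53  1.68  0.22  1.13 -2.07] F [ 0.2 -0.1 -2.4] x [-0.002  0.    -1.   ] y [-0.145 -0.989  0.   ] w 0.6405447550500091 T [ 0.04 -0.01  0.01]
```

View pics/s4.png

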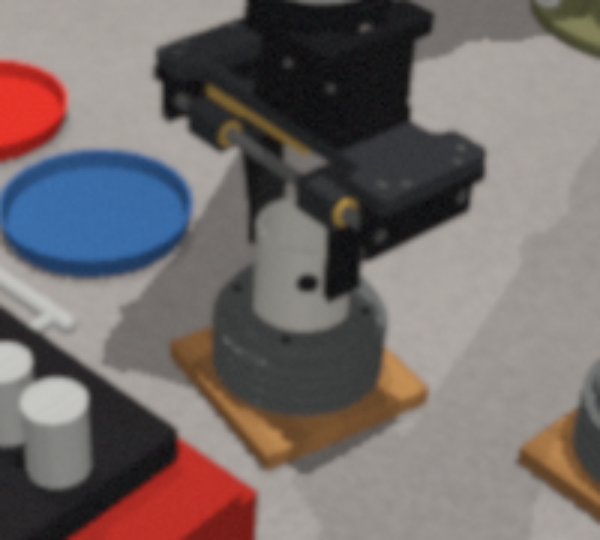

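The piston rises with the gripper: the hole is now at (307,283) and the force is down to its weight. Lifting clear.

```bash
python3 -m jog '[{"rot":[0,0,0],"travel":[-0.03,0,0],"jaw":1},{"rot":[0,0,0],"travel":[-0.04,0,0],"jaw":1},{"rot":[0,0,0],"travel":[-0.05,0,0],"jaw":1},{"rot":[0,0,0],"travel":[-0.05,0,0],"jaw":1},{"rot":[0,0,0],"travel":[-0.05,0,0],"jaw":1},{"rot":[0,0,0],"travel":[-0.03,0,0],"jaw":1},{"rot":[0,0,0],"travel":[0,0,0],"jaw":1},{"rot":[0,0,0],"travel":[0,0,0],"jaw":1}]'
python3 d.py .582 -.117 .170
python3 -c "
from h import *
cv2.imwrite('pics/s5.png',ctrl.get_image('scene')[:,:,::-1])"
```

```text
time: 6.9
position: [0.6076, 0.0953, 0.1655]
tool_rot: [-2.146, 0.157, 2.146]
ft_force: [-0.2, -0.4, -3.3]
grip_width: 0.647
t 6.9 pos [0.6076 0.0953 0.1655] units [-0.0149  0.7126 -0.0179] q [ 0.25  0.33 -0.55  1.6   0.18  1.26 -2.05] F [-0.2 -0.4 -3.3] x [-0. -0. -1.] y [-0.145 -0.989  0.   ] w 0.6470259933908133 T [0.04 0.03 0.07]
```

View pics/s5.png

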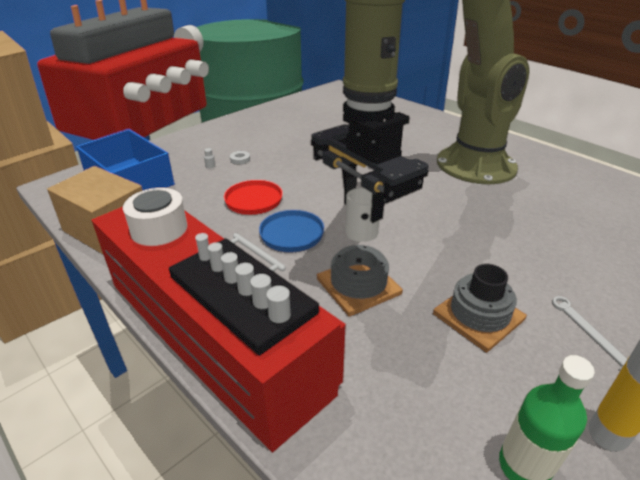

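The piston is out, at (362,210), and the empty bore is visible at (360,270). Moving over the dish.

```bash
python3 -m jog '[{"rot":[0,0,0],"travel":[0,0.05,-0.002],"jaw":1},{"rot":[0,0,0],"travel":[0,0.1,-0.002],"jaw":1},{"rot":[0,0,0],"travel":[0,0.11,-0.003],"jaw":1},{"rot":[0,0,0],"travel":[0,0.11,-0.003],"jaw":1},{"rot":[0,0,0],"travel":[0,0.11,-0.003],"jaw":1},{"rot":[0,0,0],"travel":[0,0.1,-0.003],"jaw":1},{"rot":[0,0,0],"travel":[0,0.08,-0.002],"jaw":1},{"rot":[0,0,0],"travel":[0,0.05,0],"jaw":1}]'
python3 -m jog '[{"rot":[0,0,0],"travel":[0,0,0],"jaw":1},{"rot":[0,0,0],"travel":[0,0,0],"jaw":1}]'
python3 d.py .582 -.117 .047
python3 -c "
from h import *
cv2.imwrite('pics/t6.png',ctrl.get_image('top')[:,:,::-1])"
```

```text
time: 7.75
position: [0.5809, -0.1204, 0.1647]
tool_rot: [-2.143, 0.162, 2.146]
ft_force: [0.3, -0.8, -1.8]
grip_width: 0.645
time: 7.95
position: [0.5821, -0.1152, 0.1653]
tool_rot: [-2.145, 0.155, 2.146]
ft_force: [-0.9, 1.0, -3.1]
grip_width: 0.641
t 7.95 pos [ 0.5821 -0.1152  0.1653] units [ 0.3942  0.0065 -0.0006] q [ 0.53  0.27 -0.45  1.66  0.12  1.24 -1.66] F [-0.9  1.  -3.1] x [-0.     0.001 -1.   ] y [-0.144 -0.99  -0.001] w 0.6405445000396002 T [ 0.09  0.05 -0.04]
```

View pics/t6.png

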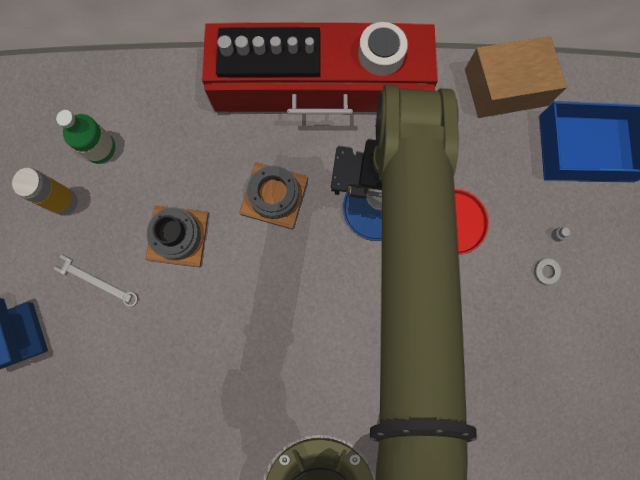

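Over the blue dish; the arm hides most of it. Piston bottom is 42 mm under the TCP, so contact is expected at TCP z ≈ 0.047. Going down to just above that, then creeping.

```bash
python3 -m jog '[{"rot":[0,0,0],"travel":[0.04,0.003,0],"jaw":1},{"rot":[0,0,0],"travel":[0.07,0,0],"jaw":1},{"rot":[0,0,0],"travel":[0.07,0,0],"jaw":1},{"rot":[0,0,0],"travel":[0.07,0,0],"jaw":1},{"rot":[0,0,0],"travel":[0.06,0,0],"jaw":1},{"rot":[0,0,0],"travel":[0.04,0,0],"jaw":1},{"rot":[0,0,0],"travel":[0.014,0,0],"jaw":1},{"rot":[0,0,0],"travel":[0,0,0],"jaw":1}]'
python3 -m jog '[{"rot":[0,0,0],"travel":[0,0,0],"jaw":1},{"rot":[0,0,0],"travel":[0,0,0],"jaw":1}]'
python3 d.py .582 -.117 .047
python3 -c "
from h import *
cv2.imwrite('pics/s7.png',cv2.resize(ctrl.get_image('scene')[130:290,200:400,::-1],None,fx=3,fy=3))"
```

```text
time: 8.8
position: [0.5819, -0.1164, 0.0557]
tool_rot: [-2.145, 0.155, 2.147]
ft_force: [0.7, -0.6, -3.0]
grip_width: 0.641
time: 9.0
position: [0.583, -0.1171, 0.0574]
tool_rot: [-2.148, 0.156, 2.144]
ft_force: [-0.5, -0.3, -1.3]
grip_width: 0.642
t 9.0 pos [ 0.583  -0.1171  0.0574] units [0.0348 0.0002 0.0036] q [ 0.51  0.37 -0.43  1.76  0.18  1.04 -1.69] F [-0.5 -0.3 -1.3] x [ 0.002 -0.001 -1.   ] y [-0.145 -0.989  0.   ] w 0.6417123104823705 T [ 0.07 -0.01 -0.01]
```

View pics/s7.png

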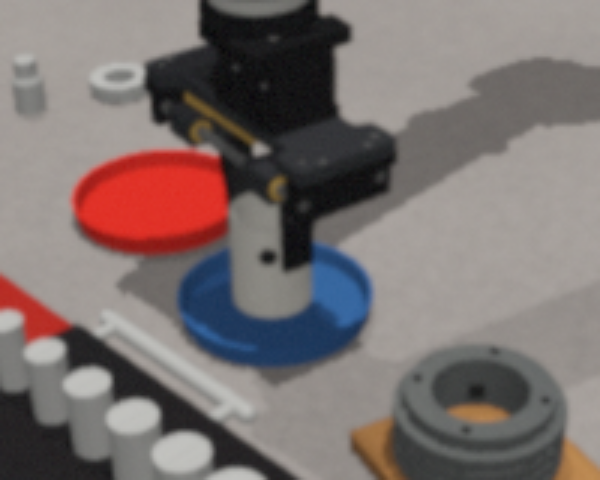

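The piston is centred over the dish at (271,310), about 9 mm above the floor. Creeping down.

```bash
python3 -m jog '[{"rot":[0,0,0],"travel":[0.008,0,0],"jaw":1},{"rot":[0,0,0],"travel":[0.008,0,0],"jaw":1},{"rot":[0,0,0],"travel":[0.005,0,0],"jaw":1},{"rot":[0,0,0],"travel":[0,0,0],"jaw":1},{"rot":[0,0,0],"travel":[0,0,0],"jaw":1}]'
for i in 1; do python3 d.py .582 -.117 .047; done
python3 -m jog '[{"rot":[0,0,0],"travel":[0.004,0,0],"jaw":1},{"rot":[0,0,0],"travel":[0,0,0],"jaw":1},{"rot":[0,0,0],"travel":[0,0,0],"jaw":1}]'
```

```text
time: 9.55
position: [0.5821, -0.117, 0.0499]
tool_rot: [-2.146, 0.156, 2.146]
ft_force: [0.3, -0.4, -1.8]
grip_width: 0.642
t 9.55 pos [ 0.5821 -0.117   0.0499] units [ 0.0098 -0.0001  0.0004] q [ 0.51  0.38 -0.43  1.77  0.18  1.03 -1.7 ] F [ 0.3 -0.4 -1.8] x [-0. -0. -1.] y [-0.145 -0.989  0.   ] w 0.6419754481671077 T [0.07 0.02 0.02]
time: 9.85
position: [0.5821, -0.117, 0.0488]
tool_rot: [-2.146, 0.156, 2.146]
ft_force: [0.1, 0.2, -2.3]
grip_width: 0.643
```

```bash
python3 -m jog '[{"rot":[0,0,0],"travel":[0.003,0,0],"jaw":1},{"rot":[0,0,0],"travel":[0,0,0],"jaw":1},{"rot":[0,0,0],"travel":[0,0,0],"jaw":1}]'
python3 -m jog '[{"rot":[0,0,0],"travel":[0.003,0,0],"jaw":1},{"rot":[0,0,0],"travel":[0,0,0],"jaw":1},{"rot":[0,0,0],"travel":[0,0,0],"jaw":1}]'
```

```text
time: 10.15
position: [0.5821, -0.1171, 0.0479]
tool_rot: [-2.146, 0.156, 2.146]
ft_force: [0.9, 0.5, -2.4]
grip_width: 0.64
time: 10.45
position: [0.5821, -0.117, 0.047]
tool_rot: [-2.146, 0.156, 2.146]
ft_force: [0.5, -0.4, -3.1]
grip_width: 0.642
```

```bash
python3 -m jog '[{"rot":[0,0,0],"travel":[0.002,0,0],"jaw":1},{"rot":[0,0,0],"travel":[0,0,0],"jaw":1},{"rot":[0,0,0],"travel":[0,0,0],"jaw":1}]'
python3 -m jog '[{"rot":[0,0,0],"travel":[0.002,0,0],"jaw":1},{"rot":[0,0,0],"travel":[0,0,0],"jaw":1},{"rot":[0,0,0],"travel":[0,0,0],"jaw":1}]'
```

```text
time: 10.75
position: [0.5824, -0.1171, 0.0467]
tool_rot: [-2.147, 0.156, 2.146]
ft_force: [-0.3, 0.5, -0.7]
grip_width: 0.644
time: 11.05
position: [0.5825, -0.1171, 0.0467]
tool_rot: [-2.147, 0.157, 2.145]
ft_force: [-2.2, 0.8, 5.8]
grip_width: 0.637
```

Gentle contact: force went from -2.5 to +5.8 N at exactly the expected height. Ease back a little and open.

```bash
python3 -m jog '[{"rot":[0,0,0],"travel":[-0.0015,0,0],"jaw":1},{"rot":[0,0,0],"travel":[0,0,0],"jaw":1}]' 10
python3 -m jog '[{"rot":[0,0,0],"travel":[0,0,0],"jaw":-0.4},{"rot":[0,0,0],"travel":[0,0,0],"jaw":-0.6},{"rot":[0,0,0],"travel":[0,0,0],"jaw":-0.8},{"rot":[0,0,0],"travel":[0,0,0],"jaw":-1},{"rot":[0,0,0],"travel":[0,0,0],"jaw":-1},{"rot":[0,0,0],"travel":[0,0,0],"jaw":-1},{"rot":[0,0,0],"travel":[0,0,0],"jaw":-1}]'
```

```text
time: 11.25
position: [0.5825, -0.1171, 0.0467]
tool_rot: [-2.147, 0.156, 2.145]
ft_force: [-0.4, -0.1, 3.8]
grip_width: 0.651
time: 11.95
position: [0.5822, -0.1171, 0.0463]
tool_rot: [-2.146, 0.156, 2.146]
ft_force: [-0.2, 0.3, 0.1]
grip_width: 0.99
```

```bash
python3 -m jog '[{"rot":[0,0,0],"travel":[-0.02,0,0],"jaw":-1},{"rot":[0,0,0],"travel":[-0.05,0,0],"jaw":-1},{"rot":[0,0,0],"travel":[-0.08,0,0],"jaw":-1},{"rot":[0,0,0],"travel":[-0.1,0,0],"jaw":-1},{"rot":[0,0,0],"travel":[-0.12,0,0],"jaw":-1},{"rot":[0,0,0],"travel":[-0.12,0,0],"jaw":-1},{"rot":[0,0,0],"travel":[-0.05,0,0],"jaw":-1},{"rot":[0,0,0],"travel":[0,0,0],"jaw":-1}]'
python3 -m jog '[{"rot":[0,0,0],"travel":[0,0.08,0],"jaw":-1},{"rot":[0,0,0],"travel":[0,0.12,0],"jaw":-1},{"rot":[0,0,0],"travel":[0,0.14,0],"jaw":-1},{"rot":[0,0,0],"travel":[0,0.14,0],"jaw":-1},{"rot":[0,0,0],"travel":[0,0.12,0],"jaw":-1},{"rot":[0,0,0],"travel":[0,0.06,0],"jaw":-1},{"rot":[0,0,0],"travel":[0,0,0],"jaw":-1},{"rot":[0,0,0],"travel":[0,0,0],"jaw":-1}]'
python3 -c "
from h import *
a=ctrl.get_image('top');b=ctrl.get_image('scene')
cv2.imwrite('pics/t8.png',a[:,:,::-1]);cv2.imwrite('pics/s8.png',b[:,:,::-1])"
```

```text
time: 12.75
position: [0.584, -0.1171, 0.212]
tool_rot: [-2.153, 0.158, 2.14]
ft_force: [0.0, -1.3, -1.1]
grip_width: 0.998
time: 13.55
position: [0.5539, -0.3105, 0.2074]
tool_rot: [-2.145, 0.152, 2.147]
ft_force: [-0.2, 0.6, 0.9]
grip_width: 0.998
```

View pics/t8.png

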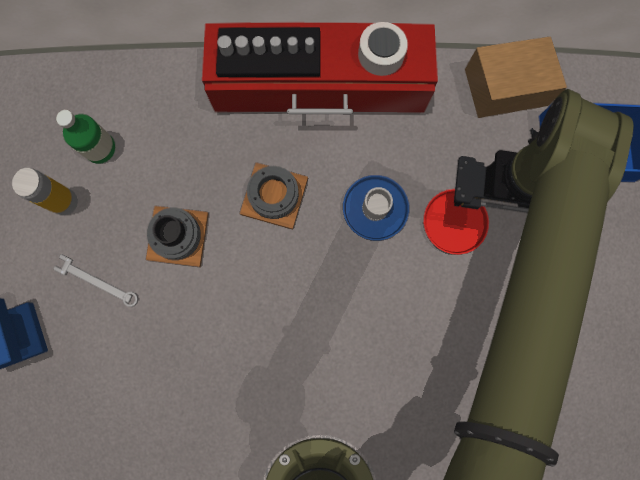

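View pics/s8.png

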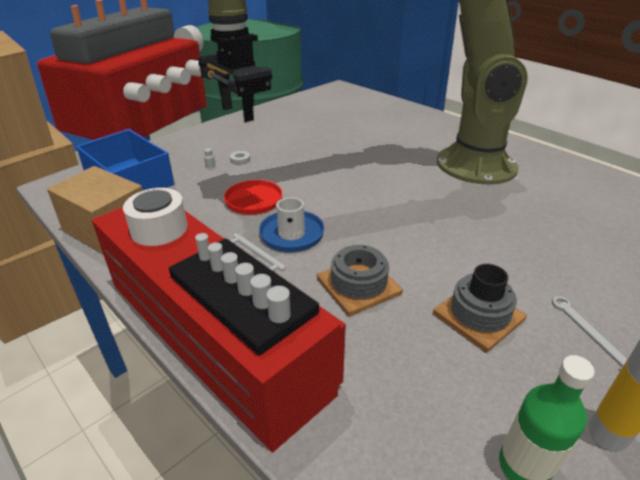

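The piston stands upright and open end up at the centre of the blue dish: (377,204) top, (291,218) scene. The dark piston is still in its barrel and the arm is clear. Handing in.

```bash
python3 -c "
from bench import ctrl
print(ctrl.close_job())"
```

```text
the job is handed in; nothing more can be done
None
```

The bright piston is standing open end up in the centre of the blue dish, and the job is handed in, about 13.7 s into the 48 s allowed.

- **Grip and twist:** I gripped the skirt at a jaw opening equal to 56 mm. The tool turned about 31°, and the pin-hole mark turned about 33°, before any pull.
- **Lift and placing:** I pulled the piston straight up out of the bore and lowered it in small steps until it touched. The reading on contact was about 6 N, at the expected height.
- **Last pictures:** After I let go and moved the arm clear, both views showed the piston upright in the dish and the dark piston still in its barrel.
- **Disagreements:** Position readings scattered by a few millimetres just after moves, so I let the arm settle and read again. The two views also put the dish centre about 8 mm apart; I used a point close to the top view's, and the placing came out centred.

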